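# Load and lock a tube rotator's shaft

## Task

Load the tube rotator: thread the blue tube block onto its horizontal shaft first, then the yellow one, each right past the brass snap button, and then push the red end cap on against the sprung plate until the button springs up in front of it and locks the stack. The shaft may droop or rise a little, so feel your way on and press gently: nothing may press on the rotator with more than 25 N. Leave the two bottles and the beaker behind undisturbed.

Things in the scene. Friction and masses are not known exactly. Their poses are not given: they have to be found in the camera images.
- rotator: White drive box of a tube rotator, fixed to the worktop, 90 (x) x 120 (y) x 118 mm tall; origin at the centre of its underside, z up. From its front face (x = -45 mm) a steel shaft, 16 mm in diameter, sticks out along -x. Its nominal axis is y = 0, z = 95 mm, but it sits on a stiff swivel and droops or rises: its tip is up to 5 mm off in height, not shown by this pose. It does not spin.
- shaft_root (a point): Where the nominal shaft axis meets the drive box's front face; axes as the rotator's. Distances along the shaft from here (toward -x): fixed hub 28 mm in diameter up to 14 mm; face of the sprung pressure plate (38 mm in diameter) at 34 mm; snap button from 107 mm; parallel shaft ends at 119 mm; then a tapered nose, rounded at its tip at 133 mm.
- lock_point (a point): Nominal place on the shaft axis of the brass snap button's upright inner face, 107 mm from the root (not moved by the droop). The button stands 3.5 mm proud on top of the shaft, 6 mm wide, with a 30 degree ramp to the nose: a part pushed on presses it in (some 2 to 6 N of push); once the part is by, it springs up and blocks the way back.
- plate (a joint): Travel of the sprung pressure plate along the shaft toward the drive box, in m: 0 at rest, 0.011 at its hard stop; it pushes back with 2 N at 0 and 0.8 N more per mm, and is strongly damped (2 N per 10 mm/s). With both blocks and the locked cap on, it stands at about 0.005; it must go a little past that for the button to spring up.
- blue_block_center (a point): Blue square tube block, 52 x 52 mm, 26 mm thick along its bore, about 70 g, four larger dark tube holes round the bore. The bore, 18 mm in diameter, runs right through its middle along its own x axis (either face may go first). It starts standing on the worktop on a flat side, bore level. This point is its centre, on the bore's axis, half-way along it, 26 mm above its underside.
- yellow_block_center (a point): Yellow square tube block, 52 x 52 mm, 26 mm thick along its bore, about 60 g, four smaller dark tube holes round the bore. The bore, 18 mm in diameter, runs right through its middle along its own x axis (either face may go first). It starts standing on the worktop on a flat side, bore level. This point is its centre, on the bore's axis, half-way along it, 26 mm above its underside.
- end_cap_center (a point): Red square end cap with dark grip ribs above and below, 40 x 40 mm, 26 mm thick along its bore, about 40 g. The bore, 18 mm in diameter, runs right through its middle along its own x axis (either face may go first). It starts standing on the worktop on a flat side, bore level. This point is its centre, on the bore's axis, half-way along it, 20 mm above its underside.
- bottle_media: Bystander, loose: orange bottle with a light blue cap, 60 mm in diameter, 148 mm tall; origin at the centre of its underside.
- bottle_amber_b: Bystander, loose: dark brown bottle with a black cap, 54 mm in diameter, 118 mm tall; origin at the centre of its underside.
- beaker: Bystander, loose: clear beaker, 70 mm in diameter, 92 mm tall; origin at the centre of its underside.
- blue_block: The blue block itself, its origin at the centre of its underside (as it stands at the start), axes as above.
- yellow_block: The yellow block itself, its origin at the centre of its underside (as it stands at the start), axes as above.
- end_cap: The end cap itself, its origin at the centre of its underside (as it stands at the start), axes as above.
Not all that is in view belongs to the job. There is more than one size of the yellow_block; the job needs the middle-sized.

How it is judged (in metres and radians):
On the way, in this order (a step that is already met when the one before it is completed fails the run):
1. the blue block is threaded on the shaft, past the snap button, and let go (x of blue_block_center in the frame of rotator between -0.1395 and -0.06 m and y of blue_block_center in the frame of rotator between -0.004 and 0.004 m and z of blue_block_center in the frame of rotator between 0.088 and 0.102 m and contact force between blue_block and the fingers below 0.3 N), for 0.2 s.
2. the yellow block is threaded on after it, past the snap button, and let go (x of yellow_block_center in the frame of rotator between -0.1395 and -0.06 m and y of yellow_block_center in the frame of rotator between -0.004 and 0.004 m and z of yellow_block_center in the frame of rotator between 0.088 and 0.102 m and x of blue_block_center in the frame of rotator between -0.1155 and -0.06 m and y of blue_block_center in the frame of rotator between -0.004 and 0.004 m and z of blue_block_center in the frame of rotator between 0.088 and 0.102 m and contact force between yellow_block and the fingers below 0.3 N), for 0.2 s.
At the end, for the whole second after the job is handed in: Released and at rest on the shaft, cap behind the sprung-up button. Centres from the drive box face: blue 42 +-6, yellow 68 +-6, cap 93.5 +-4 mm; within 4 mm sideways and 7 mm in height of the nominal axis; plate pressed in 3 to 7.5 mm (x of blue_block_center in the frame of rotator between -0.093 and -0.081 m and y of blue_block_center in the frame of rotator between -0.004 and 0.004 m and z of blue_block_center in the frame of rotator between 0.088 and 0.102 m and x of yellow_block_center in the frame of rotator between -0.119 and -0.107 m and y of yellow_block_center in the frame of rotator between -0.004 and 0.004 m and z of yellow_block_center in the frame of rotator between 0.088 and 0.102 m and x of end_cap_center in the frame of rotator between -0.1425 and -0.1345 m and y of end_cap_center in the frame of rotator between -0.004 and 0.004 m and z of end_cap_center in the frame of rotator between 0.088 and 0.102 m and value of joint plate between 0.003 and 0.0075 m and linear speed of each of blue_block, yellow_block, end_cap below 0.02 m/s); the robot touches nothing.
It fails at once if anything presses on the rotator (box, shaft, plate or button) with more than 25 N (contact force between rotator and anything else above 25 N).
It fails at once if a bottle or the beaker is shifted by more than 30 mm or tipped (distance of any of bottle_media, bottle_amber_b, beaker from where it was at the start of the episode above 0.03 m or angle between any of bottle_media, bottle_amber_b, beaker's own z axis and vertical above 0.35 rad).
It also fails if it takes over 72 s, if anything falls off the work surface, if the arm or the gripper's body presses on something with over 40 N, if the wrist force passes 120 N, or if a joint passes its speed limit or range.

## Robot

A 6-joint arm with a two-finger parallel gripper is mounted at the origin on the work surface; the furniture and walls round the work are solid. World frame = base frame: x ahead of the robot, y to its left, z up, the work surface at z = 0. Lengths are in mm, angles in rad, forces in N, time in s.
With the tool pointing down it reaches from about 275 to 750 mm from the base axis. Payload 10.2 kg.
Tool frame: the origin (TCP) lies at the very end of the fingers, on their centre line; the grasp point (between the pads) lies 19 mm behind it; x points along the fingers, y is the direction in which the jaws open and shut, and the axes are right-handed (so a half turn about x gives the same grasp; the last joint's range is limited). The gripper opens to 85 mm and grips with 20 to 120 N. Pads are 22 mm wide; open, the fingers measure 114 mm over their backs; the gripper's body (76 mm by 85 mm) begins 54 mm behind the grasp point. The pads swing forward as they close: fully open they stand 13 mm farther back than shut.
Start: joints at [0.911, 0.313, 1.498, -0, 1.331, -0.223], TCP at [222.11, 475.708, 231.294] pointing down, gripper open.
Joint ranges: [-2.94, 2.94], [-0.97, 2.17], [0.19, 2.56], [-1.23, 4.37], [0.02, 3.11], [-2.88, 2.88]. Speed limits (rad/s): [2.39, 2.39, 3.01, 3.14, 3.14, 3.14].

## Interface

Orientations are given as a unit quaternion [w, x, y, z].
In Python, from rig import ctrl, viewer, order gives the robot as it stands. The module is installed in compiled form; this text tells all that it offers.
- The arm moves only by the tool carry_out, never from a script. Its argument "deltas" is a list of rows, each a list of 7 numbers: the gripper command: -1 is fully open, 1 is shut, values between are in proportion, then the shift along the tool's x, y, z in mm, then the turn, a rotation vector about the tool's x, y, z in degrees. A call has exactly 5 rows; each row is the pose to reach, as a shift and turn from the pose commanded when the call began, along the tool's axes at that moment; what a row does not reach only later rows make up. A row lasts 1/8 s, in which the tool goes at most 62.5 mm and 10.7 degrees, less where a joint would pass 70% of its speed; a pose out of reach is approached as far as the arm can. A call with a gripper value outside its range is refused whole. The fingers move at their own pace and stop on an object; "newtons" is the grip in N (left out, the last holds). Time passes only in rows, so rows that repeat a pose let the fingers close, or fill a call up. It gives the time, the measured TCP pose, the force and the opening at its end, in the units of the state.
- ctrl.sense(): the state, without advancing time (a new reading comes with each control period).
- viewer.capture(name): name is "scene" or "top"; returns the picture (420x560x3 uint8, red, green, blue); there is no depth.
- viewer.calibration(name): a dict with "fx", "fy", "cx", "cy" (pixels), "xyz" and "attitude" of the camera in the world. Camera axes: x right, y down, z forward; pixel columns grow to the right and rows downward; lengths in mm; the calibration is good to about 2 mm. A picture is of the moment at which its call begins. calibration takes no time and is no camera call.
- order.finish_job(): hands the job in, once; it reports no verdict.
The state is a dict: "time_s": time; "joints": joint angles; "dq": joint speeds; "tau": joint torques, N m; "eef_pos": TCP position; "ee_rot": TCP orientation; "force": force on the tool from outside, world axes, zero at the start; "wrist_torque": the same for the moment, N m; "grip_width": opening from 0.0 (shut) to 1.0 (fully open).
Only numpy, scipy, OpenCV 4.12 (cv2) and the standard library are available. Lean on these libraries where they do the work, as an engineer would, in place of code of your own. Each camera call takes 0.05 s, during which the arm holds its last target. There are 200 camera calls.

## Working session

There is one attempt and no reset: what is moved stays moved. The work goes in short steps, Python scripts to look and compute and a tool call to move; the robot and the scene stay as the last step left them, time stands still between calls to the robot, and variables do not carry over. Pictures are saved under pics/ and viewed, about 8 in all and at most 12, crops included, and the job is handed in when it is done.

Besides the shell and the picture viewer there is one more tool, called after ">>>" as name(argument=value, ...), one argument or row to a line, values as JSON. carry_out: Moves the arm, as the interface text tells. Its arguments: {"type":"object","properties":{"deltas":{"type":"array"},"newtons":{"type":"number"}},"required":["deltas"]}

```bash
mkdir -p pics; ls; python3 - <<'E'
from rig import ctrl, viewer, order
import cv2
print(ctrl.sense())
for n in("scene","top"):
    im=viewer.capture(n); cv2.imwrite(f"pics/{n}0.png",im[:,:,::-1]); print(n,viewer.calibration(n))
a=cv2.imread("pics/scene0.png");b=cv2.imread("pics/top0.png")
E
```

```text
pics
{'time_s': 0.0, 'joints': array([ 9.10612589e-01,  3.13428075e-01,  1.49848377e+00, -1.44358637e-05,
        1.33102624e+00, -2.23391831e-01]), 'dq': array([ 1.50138769e-03,  8.47895408e-04,  5.28865118e-04, -8.71258425e-05,
       -1.57174038e-03,  6.85900567e-04]), 'tau': array([ 4.70975046e-04, -4.12282133e+01, -2.59735572e+01, -2.42959313e-04,
        4.24672267e-03, -2.65228074e-06]), 'eef_pos': array([221.92598507, 475.4757734 , 230.72873407]), 'ee_rot': array([ 0.69011155,  0.1527712 ,  0.69050935, -0.15363546]), 'force': array([-0.57539807, -0.23325412,  0.00493087]), 'wrist_torque': array([ 0.00061701, -0.05003451, -0.02302357]), 'grip_width': 1.0044947949986918}
scene {'fx': 380.60427478336493, 'fy': 380.60427478336493, 'cx': 278.8884856545975, 'cy': 214.30516416139312, 'xyz': array([ 131.37813985, -692.33480835,  735.13268531]), 'attitude': array([-0.37664668,  0.89739964, -0.20854481,  0.09654129])}
top {'fx': 485.7401961588111, 'fy': 485.7401961588111, 'cx': 280.92528540615916, 'cy': 205.5063420447376, 'xyz': array([ 336.89528171,  -65.4544146 , 1292.97397668]), 'attitude': array([-0.02072728,  0.70912588, -0.70353932,  0.04175271])}
```

View pics/scene0.png

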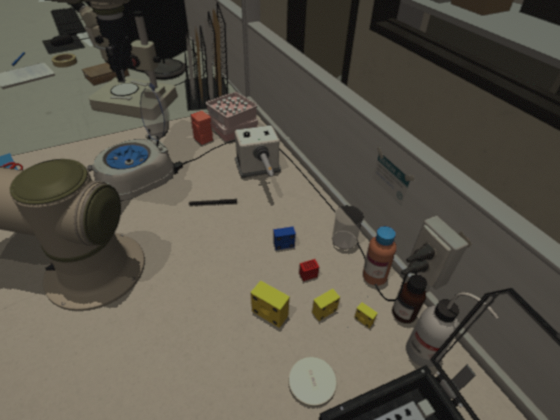

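View pics/top0.png

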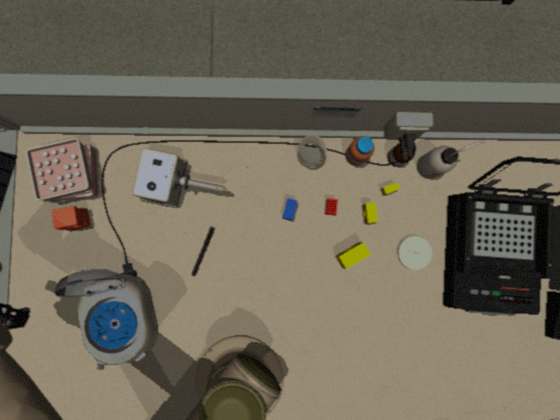

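Scene view: rotator at (258,150) with its shaft towards the viewer. Blue is at (285,238), red at (309,270), and there are three yellows at (270,303), (326,305) and (366,314). 
Top view: rotator (158,176), shaft tip about (228,189), blue (290,209), red (331,207). 
Yellow candidates in the top view are large (354,255), middle (371,212) and small (390,188). The middle one at (371,212) should be 52 mm; I'll check the sizes and confirm in a crop.

```bash
cat > h.py <<'E'
import numpy as np, cv2
from scipy.spatial.transform import Rotation as R
from rig import ctrl, viewer, order
def cam(n):
    c=viewer.calibration(n); q=c["attitude"]
    K=np.array([[c["fx"],0,c["cx"]],[0,c["fy"],c["cy"]],[0,0,1]])
    return K,R.from_quat([q[1],q[2],q[3],q[0]]).as_matrix(),np.array(c["xyz"])
def cast(n,uv,z):
    K,Rm,t=cam(n); uv=np.atleast_2d(uv).astype(float)
    d=(Rm@np.linalg.inv(K)@np.c_[uv,np.ones(len(uv))].T).T
    return t+d*((z-t[2])/d[:,2])[:,None]
def proj(n,P):
    K,Rm,t=cam(n); p=(K@Rm.T@(np.atleast_2d(P)-t).T).T
    return p[:,:2]/p[:,2:]
def tool():
    s=ctrl.sense(); q=s["ee_rot"]; return s["eef_pos"],R.from_quat([q[1],q[2],q[3],q[0]]).as_matrix(),s
E
python3 - <<'E'
from h import *
for n in("top","scene"):
    im=cv2.imread(f"pics/{n}0.png"); hsv=cv2.cvtColor(im,cv2.COLOR_BGR2HSV)
    for col,lo,hi,z in(("blue",(105,150,40),(130,255,255),52),("red",(0,200,60),(4,255,255),40),("yel",(24,170,60),(34,255,255),52)):
        m=cv2.inRange(hsv,lo,hi)
        if col=="red": m|=cv2.inRange(hsv,(174,200,60),(180,255,255))
        for c in cv2.findContours(m,cv2.RETR_EXTERNAL,cv2.CHAIN_APPROX_NONE)[0]:
            if cv2.contourArea(c)<30: continue
            r=cv2.minAreaRect(c); b=cv2.boxPoints(r)
            w=cast(n,b,z)
            print(n,col,np.round(r[0],1),np.round(r[1],1),round(r[2]),"centre@z",z,np.round(w.mean(0)[:2],1),"sides",[round(float(np.linalg.norm(w[i]-w[i-1]))) for i in(1,2)],"ang",[round(float(np.degrees(np.arctan2(*(w[i]-w[i-1])[[1,0]])))) for i in (1,2)])
a=cv2.resize(cv2.imread("pics/top0.png")[170:280,270:410],None,fx=5,fy=5,interpolation=cv2.INTER_CUBIC)[:,:]
cv2.imwrite("pics/c1.png",a)
b=cv2.resize(cv2.imread("pics/top0.png")[140:215,125:245],None,fx=6.5,fy=6.5,interpolation=cv2.INTER_CUBIC)
cv2.imwrite("pics/c2.png",b)
E
```

```text
top blue [289.6 209. ] [ 9.  19.6] 14 centre@z 52 [ 438.2 -124.4] sides [51, 23] ang [-14, -104]
top red [331.  206.3] [ 9.2 14.4] 6 centre@z 40 [ 447.2 -232.6] sides [37, 24] ang [-6, -96]
top yel [353.  254.8] [15.8 30.4] 59 centre@z 52 [ 322.4 -287.1] sides [78, 40] ang [-59, -149]
top yel [369.8 212.6] [20.  12.2] 82 centre@z 52 [ 431.  -331.4] sides [32, 51] ang [-82, -173]
top yel [390.1 188.4] [ 7.4 16.4] 69 centre@z 52 [ 494.2 -384.9] sides [43, 19] ang [-69, -160]
scene blue [284.5 237.5] [18.9 19.8] 85 centre@z 52 [ 431.4 -147. ] sides [49, 62] ang [-19, -115]
scene blue [126.5 156. ] [20.1 39.3] 76 centre@z 52 [153.6 356.5] sides [116, 110] ang [1, -95]
```

View pics/c1.png

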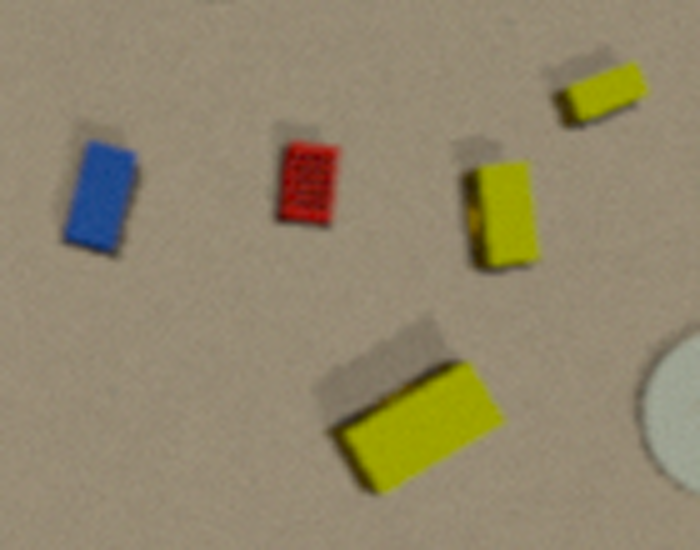

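View pics/c2.png

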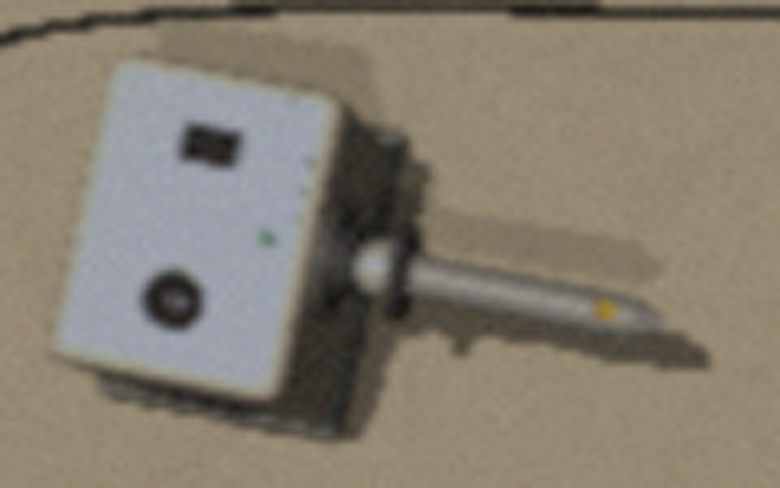

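Crop 1 confirms the middle yellow: its top face centre is at crop (508,213), i.e. top pixel (371,212), and its length measures 51 mm (the others measure 78 and 43). Crop 2 shows the rotator's top corners, the button at crop (606,310) and the nose tip at (662,320). Next is the shaft height from the scene view.

```bash
python3 - <<'E'
from h import *
o=np.array
def up(p,f,o): return (o_(p)+.5)/f-.5+o_(o)
o_=np.array
top=lambda p:up(p,6.5,(125,140)); blk=lambda p:up(p,5,(270,170))
c=cast("top",top([(118,62),(338,102),(275,398),(55,350)]),118)
print("rot corners",c.round(1).tolist(),"sides",[np.linalg.norm(c[i]-c[i-1]).round(1) for i in range(4)],"centre",c.mean(0).round(1))
x=(c[0]-c[1]+c[3]-c[2]); print("rot x yaw",np.degrees(np.arctan2(x[1],x[0])))
y=(c[0]-c[3]+c[1]-c[2]); print("rot y yaw",np.degrees(np.arctan2(y[1],y[0])))
print("button",cast("top",top([606,310]),106).round(1),"tip",cast("top",top([662,320]),95).round(1),"shaft near plate",cast("top",top([415,272]),95).round(1))
im=cv2.imread("pics/top0.png");h=cv2.cvtColor(im,cv2.COLOR_BGR2HSV)
for nme,p,z in(("blue",[(88,142),(136,152),(112,250),(66,240)],52),("yellow",[(478,165),(527,162),(539,259),(488,267)],52),("red",[(292,145),(339,150),(330,222),(282,216)],40)):
    c=cast("top",blk(p),z); l=c[0]-c[3]+c[1]-c[2]; s=c[1]-c[0]+c[2]-c[3]
    print(nme,c.mean(0).round(1),"long",np.linalg.norm(l)/2,"yaw",np.degrees(np.arctan2(l[1],l[0])),"short",np.linalg.norm(s)/2,"yaw",np.degrees(np.arctan2(s[1],s[0])))
a=cv2.imread("pics/scene0.png")[120:200,225:305]
cv2.imwrite("pics/c3.png",cv2.resize(a,None,fx=7,fy=7,interpolation=cv2.INTER_CUBIC))
p,Rm,s=tool(); print(p,Rm.round(3).tolist())
E
```

```text
rot corners [[575.9, 237.3, 118.0], [561.7, 155.0, 118.0], [450.0, 175.4, 118.0], [467.2, 257.0, 118.0]] sides [np.float64(110.5), np.float64(83.5), np.float64(113.5), np.float64(83.4)] centre [513.7 206.2 118. ]
rot x yaw 79.19269299670543
rot y yaw -10.341152834502772
button [[485.7  54.7 106. ]] tip [[483.5  34.5  95. ]] shaft near plate [[500.9 128.5  95. ]]
blue [ 438.8 -124.6   52. ] long 51.86826570618168 yaw -12.880905066837174 short 24.66639315745357 yaw -101.52940814174646
yellow [ 431.8 -334.9   52. ] long 51.64228703639619 yaw 5.774973898692144 short 26.136598968089828 yaw -83.26153699753935
red [ 447.4 -234.5   40. ] long 37.6892574533972 yaw -7.708112046086904 short 24.907846211375563 yaw -96.08666845583343
[221.94249209 475.52314111 230.79060506] [[-0.001, 0.423, 0.906], [-0.001, 0.906, -0.423], [-1.0, -0.001, -0.0]]
```

View pics/c3.png

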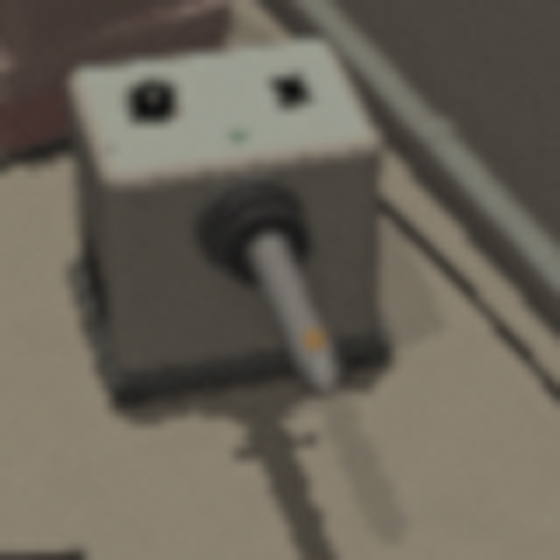

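The scene crop shows the button at (315,338) and the tip at (328,386). I'll triangulate both with the top view and compute the grasp pose.

```bash
cat >> h.py <<'E'
def ray(n,uv):
    K,Rm,t=cam(n); d=Rm@np.linalg.inv(K)@np.array([*uv,1.]); return t,d/np.linalg.norm(d)
def tri(u1,u2):
    a,d=ray("top",u1); b,e=ray("scene",u2)
    s=np.linalg.lstsq(np.c_[d,-e],b-a,rcond=None)[0]; P,Q=a+s[0]*d,b+s[1]*e
    return (P+Q)/2,np.linalg.norm(P-Q)
def togo(goal,yaw):
    """shift in current tool axes (mm) to goal TCP, and turn about tool x (deg) so the tool y lies along yaw (mod 180), tool pointing down"""
    p,M,s=tool(); tgt=np.array([[0,np.cos(yaw),0],[0,np.sin(yaw),0],[-1,0,0]]); tgt[:,2]=np.cross(tgt[:,0],tgt[:,1])
    out=[]
    for k in(0,1):
        T=tgt*([1,1,1] if k==0 else [1,-1,-1]); out.append(np.degrees(R.from_matrix(M.T@T).as_rotvec()).round(2))
    print("shift",(M.T@(np.array(goal)-p)).round(1),"turns",out[0],out[1],"| tcp",p.round(1),"F",s["force"].round(2),"w",round(s["grip_width"],3),"t",round(s["time_s"],2),"q6",s["joints"][5].round(2))
E
python3 - <<'E'
from h import *
f=lambda p,k,o:(np.array(p)+.5)/k-.5+np.array(o)
for nm,a,b in(("button",(606,310),(315,338)),("tip",(662,320),(328,386)),("plate-shaft",(415,272),(262,250)),("boxC",(338,102),(378,145)),("boxD",(275,398),(108,180)),("boxA",(118,62),(322,45)),("boxB",(55,350),(75,75))):
    print(nm,*tri(f(a,6.5,(125,140)),f(b,7,(225,120))))
for g,y in(([438.8,-124.6,120],-12.9),([431.8,-334.9,120],6),([447.4,-234.5,120],-6.5)):
    togo(g,np.radians(y))
E
```

```text
button [486.74109601  54.47611143 105.04955441] 1.902190701969089
tip [483.42683557  34.26260226  97.129677  ] 0.40715431593488294
plate-shaft [500.213539   128.89046424  94.59943558] 1.6346474901262562
boxC [564.19266168 155.86663702 110.98267226] 2.4710798951082933
boxD [451.15429763 176.06977477 113.73694984] 1.4962240881983118
boxA [578.4663111  239.12658337 109.45755865] 1.8722719936329157
boxB [468.98035809 258.20550229 112.29009281] 2.507338052852031
shift [ 111.2 -451.9  450.4] turns [7.788e+01 3.000e-02 7.000e-02] [-1.0212e+02 -7.0000e-02  3.0000e-02] | tcp [221.9 475.5 230.8] F [-0.31 -0.47  0.97] w 1.0 t 0.1 q6 -0.22
shift [ 111.4 -645.5  533. ] turns [5.898e+01 2.000e-02 7.000e-02] [-1.2102e+02 -8.0000e-02  2.0000e-02] | tcp [221.9 475.5 230.8] F [-0.31 -0.47  0.97] w 1.0 t 0.1 q6 -0.22
shift [ 111.3 -547.9  504.7] turns [7.148e+01 3.000e-02 7.000e-02] [-1.0852e+02 -7.0000e-02  3.0000e-02] | tcp [221.9 475.5 230.8] F [-0.31 -0.47  0.97] w 1.0 t 0.1 q6 -0.22
```

>>> carry_out(
  deltas=[
    [-1,0,-43,43,8,0,0],
    [-1,0,-86,86,16,0,0],
    [-1,0,-129,129,24,0,0],
    [-1,0,-172,172,32,0,0],
    [-1,0,-215,215,40,0,0],
  ],
  newtons=40,
)

```text
time_s: 0.72
eef_pos: [326.1, 188.2, 231.2]
ee_rot: [0.596, 0.381, 0.595, -0.381]
force: [1.5, 0.2, -0.3]
grip_width: 0.999
```

```bash
python3 -c "
from h import *
togo([438.8,-124.6,100],np.radians(-12.2))"
```

```text
shift [131.3 -28.5 331.2] turns [ 3.693e+01  0.000e+00 -1.000e-02] [-1.4307e+02  1.0000e-02  0.0000e+00] | tcp [326.1 188.2 231.2] F [ 1.53  0.22 -0.3 ] w 0.999 t 0.72 q6 -0.22
```

>>> carry_out(
  deltas=[
    [-1,10,-5,60,8,0,0],
    [-1,30,-10,120,16,0,0],
    [-1,60,-16,180,24,0,0],
    [-1,95,-22,240,32,0,0],
    [-1,110,-26,298,36.9,0,0],
  ],
)

```text
time_s: 1.35
eef_pos: [424.5, -83.7, 122.9]
ee_rot: [-0.444, -0.55, -0.445, 0.55]
force: [1.4, 0.5, 0.3]
grip_width: 1.001
```

```bash
python3 -c "
from h import *
togo([438.8,-124.6,10],np.radians(-12.2))
im=viewer.capture('top');cv2.imwrite('pics/top1.png',im[:,:,::-1])"
```

```text
shift [112.9  22.7  37.1] turns [ 0.07 -0.03  0.08] [-1.7993e+02 -1.3000e-01 -5.0000e-02] | tcp [424.5 -83.7 122.9] F [1.41 0.48 0.31] w 1.001 t 1.35 q6 -0.26
```

>>> carry_out(
  deltas=[
    [-1,25,22.7,37,0,0,0],
    [-1,50,22.7,37,0,0,0],
    [-1,85,22.7,37,0,0,0],
    [-1,115,22.7,37,0,0,0],
    [-1,115,22.7,37,0,0,0],
  ],
)

```text
time_s: 2.02
eef_pos: [438.2, -122.4, 7.9]
ee_rot: [-0.444, -0.549, -0.447, 0.55]
force: [0.4, -0.2, -0.3]
grip_width: 0.996
```

>>> carry_out(
  deltas=[
    [0.1,0,0,0,0,0,0],
    [0.5,0,0,0,0,0,0],
    [1,0,0,0,0,0,0],
    [1,0,0,0,0,0,0],
    [1,0,0,0,0,0,0],
  ],
)

```text
time_s: 2.65
eef_pos: [440.1, -123.3, 10.6]
ee_rot: [0.446, 0.55, 0.445, -0.549]
force: [-1.0, 0.3, 6.3]
grip_width: 0.606
```

```bash
python3 -c "
from h import *
togo([480,-50,89],np.radians(79.4-90))"
```

```text
shift [-78.4  24.1 -79.9] turns [-1.32  0.05 -0.13] [ 1.7868e+02 -2.1000e-01 -7.0000e-02] | tcp [ 440.1 -123.3   10.6] F [-0.96  0.32  6.27] w 0.606 t 2.65 q6 -0.32
```

>>> carry_out(
  deltas=[
    [1,-15,0,0,0,0,0],
    [1,-35,6,-20,-0.4,0,0],
    [1,-55,12,-40,-0.8,0,0],
    [1,-70,18,-60,-1.3,0,0],
    [1,-72,24,-80,-1.3,0,0],
  ],
)

```text
time_s: 3.28
eef_pos: [480.4, -49.3, 83.7]
ee_rot: [0.453, 0.545, 0.451, -0.543]
force: [0.3, 1.0, -0.4]
grip_width: 0.607
```

```bash
python3 -c "
from h import *
togo([476,-5,82],np.radians(79.4-90))"
```

```text
shift [  1.6 -12.5 -42.7] turns [-0.02  0.03 -0.2 ] [ 1.7998e+02 -3.1000e-01 -5.0000e-02] | tcp [480.4 -49.3  83.7] F [ 0.25  0.97 -0.43] w 0.607 t 3.27 q6 -0.16
```

>>> carry_out(
  deltas=[
    [1,1,-5,-15,0,0,0],
    [1,1.5,-10,-30,0,0,0],
    [1,1.5,-12,-38,0,0,0],
    [1,1.5,-12,-38,0,0,0],
    [1,1.5,-12,-38,0,0,0],
  ],
)

```text
time_s: 3.9
eef_pos: [474.6, -10.5, 79.8]
ee_rot: [-0.451, -0.544, -0.451, 0.544]
force: [-0.3, 0.2, -2.3]
grip_width: 0.605
```

```bash
python3 -c "
from h import *
togo([476,-8,82],np.radians(79.4-90))
p,M,s=tool()
im=viewer.capture('scene');cv2.imwrite('pics/scene1.png',im[:,:,::-1])
im2=viewer.capture('top');cv2.imwrite('pics/top2.png',im2[:,:,::-1])
c=p+[0,0,15.4]; d=np.array([.184,.983,0])
uc=proj('scene',[c,c-13*d,[483.4,34.3,97]]);ut=proj('top',[c]);print(uc,ut)
a=cv2.resize(im[130:230,225:305,::-1],None,fx=6,fy=6,interpolation=cv2.INTER_CUBIC)
b=cv2.resize(im2[140:240,180:260,::-1],None,fx=6,fy=6,interpolation=cv2.INTER_CUBIC)[:,:320]
cv2.imwrite('pics/c4.png',np.hstack([a,b]))"
```

```text
shift [-2.2  0.9 -2.7] turns [-0.04  0.01  0.  ] [ 1.7996e+02  0.0000e+00 -1.0000e-02] | tcp [474.6 -10.5  79.8] F [-0.34  0.17 -2.31] w 0.605 t 3.9 q6 -0.08
[[275.74666273 185.86829258]
 [277.09967699 188.99883591]
 [271.33807927 174.75468291]] [[244.56805063 192.55473724]]
```

View pics/c4.png

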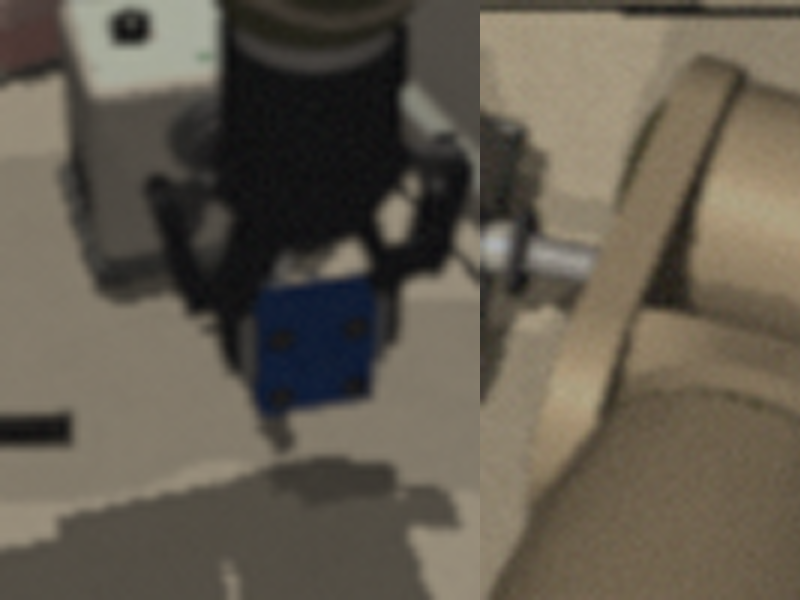

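Left half of the crop: the held blue face is centred at about (316,344), i.e. scene pixel (277,187). The right half (top view) is hidden by the arm. The face looks about 2 px higher than predicted, so I'll compare mask centroids with the predicted box, at the start and now.

```bash
cat >> h.py <<'E'
def boxpts(c,yaw,sz):
    y=np.radians(yaw); X=np.array([np.cos(y),np.sin(y),0]);Y=np.array([-X[1],X[0],0]);Z=np.array([0,0,1.])
    return np.array([c+(i*sz[0]*X+j*sz[1]*Y+k*sz[2]*Z)/2 for i in(-1,1) for j in(-1,1) for k in(-1,1)])
def hullc(n,P):
    h=cv2.convexHull(proj(n,P).astype(np.float32)); m=cv2.moments(h); return np.array([m["m10"]/m["m00"],m["m01"]/m["m00"]]),h.reshape(-1,2)
def maskc(im,roi,lo,hi):
    x0,y0,x1,y1=roi; hs=cv2.cvtColor(im[y0:y1,x0:x1],cv2.COLOR_BGR2HSV); m=cv2.inRange(hs,lo,hi)
    m=cv2.morphologyEx(m,cv2.MORPH_CLOSE,np.ones((5,5)))
    c=max(cv2.findContours(m,cv2.RETR_EXTERNAL,cv2.CHAIN_APPROX_NONE)[0],key=cv2.contourArea); h=cv2.convexHull(c); f=np.zeros_like(m); cv2.fillConvexPoly(f,h,1); ys,xs=np.nonzero(f)
    return np.array([xs.mean()+x0,ys.mean()+y0]),(xs.min()+x0,xs.max()+x0,ys.min()+y0,ys.max()+y0)
E
python3 - <<'E'
from h import *
B=((100,120,25),(135,255,255))
def cmp(im,n,roi,P,B=B):
    hc,h=hullc(n,P); mc,e=maskc(im,roi,*B); print(n,"mask",mc.round(2),e,"pred",hc.round(2),h.min(0).round(1),h.max(0).round(1),"diff",(mc-hc).round(2))
i0=cv2.imread("pics/scene0.png");t0=cv2.imread("pics/top0.png");i1=cv2.imread("pics/scene1.png")
P=boxpts(np.array([438.8,-124.6,26]),78.1,(26,52,52))
cmp(i0,"scene",(265,215,310,260),P); cmp(t0,"top",(270,190,310,230),P)
p=np.array([474.6,-10.5,79.8])
P=boxpts(p+[0,0,15.4],79.4,(26,52,52)); cmp(i1,"scene",(255,165,300,210),P)
Y=((22,120,40),(36,255,255))
P=boxpts(np.array([431.8,-334.9,26]),96,(26,52,52))
cmp(i0,"scene",(305,285,350,325),P,Y); cmp(t0,"top",(358,195,385,230),P,Y)
print(tool()[0])
# jacobian scene px per mm
q=proj("scene",[p,p+[10,0,0],p+[0,10,0],p+[0,0,10]]); print((q[1:]-q[0])/10)
E
```

```text
scene mask [283.95 237.3 ] (np.int64(274), np.int64(294), np.int64(227), np.int64(248)) pred [282.81 237.19] [271.4 224.8] [294.6 249.8] diff [1.14 0.12]
top mask [289.62 208.91] (np.int64(283), np.int64(296), np.int64(199), np.int64(219)) pred [289.36 209.43] [281.9 197.9] [296.8 220.9] diff [ 0.26 -0.52]
scene mask [276.44 186.37] (np.int64(267), np.int64(286), np.int64(177), np.int64(197)) pred [275.81 185.71] [264.8 173.4] [287.  198.2] diff [0.64 0.66]
scene mask [325.38 304.03] (np.int64(313), np.int64(339), np.int64(289), np.int64(320)) pred [324.04 303.29] [309.9 286.9] [338.8 320.1] diff [1.33 0.74]
top mask [370.   212.58] (np.int64(363), np.int64(377), np.int64(202), np.int64(223)) pred [369.22 212.82] [361.2 201.8] [377.3 223.8] diff [ 0.78 -0.24]
[474.63542401 -10.54224884  79.7783178 ]
[[ 0.33896954 -0.10608781]
 [-0.16637736 -0.22197665]
 [ 0.00394051 -0.29017704]]
```

>>> carry_out(
  deltas=[
    [1,-2.5,0,-8,0,0,0],
    [1,-2.5,0,-16,0,0,0],
    [1,-2.5,0,-24,0,0,0],
    [1,-2.5,0,-30,0,0,0],
    [1,-2.5,0,-32,0,0,0],
  ],
  newtons=30,
)

```text
time_s: 4.62
eef_pos: [480.5, 21.8, 82.3]
ee_rot: [-0.452, -0.544, -0.452, 0.544]
force: [-0.7, 0.6, -0.9]
grip_width: 0.607
```

>>> carry_out(
  deltas=[
    [1,0,0,-2,0,0,0],
    [1,0,0,-4,0,0,0],
    [1,0,0,-6,0,0,0],
    [1,0,0,-8,0,0,0],
    [1,0,0,-8,0,0,0],
  ],
)

```text
time_s: 5.25
eef_pos: [482.0, 29.3, 82.3]
ee_rot: [0.452, 0.544, 0.452, -0.544]
force: [0.0, -0.1, -1.4]
grip_width: 0.602
```

```bash
cat > st.py <<'E'
from h import *
# frame: along shaft (distance of TCP from nominal root, toward nose), sideways, height
p,M,s=tool(); a=np.radians(79.4); d=np.array([np.cos(a),np.sin(a),0])
root=np.array([483.4,34.3,95])+133*d
r=p-root; print("along",round(-r@d,1),"side(tool y)",round(r@M[:,1],2),"z",round(p[2],2),"F tool xyz",(M.T@s["force"]).round(2),"T",(M.T@s["wrist_torque"]).round(2),"w",round(s["grip_width"],3),"t",round(s["time_s"],2))
E
python3 st.py
```

```text
along 138.2 side(tool y) -0.45 z 82.29 F tool xyz [1.35 0.03 0.13] T [-0.02  0.04 -0.03] w 0.602 t 5.25
```

>>> carry_out(
  deltas=[
    [1,0,0,-1.5,0,0,0],
    [1,0,0,-3,0,0,0],
    [1,0,0,-4.5,0,0,0],
    [1,0,0,-6,0,0,0],
    [1,0,0,-7,0,0,0],
  ],
)

```text
time_s: 5.88
eef_pos: [483.3, 36.2, 82.3]
ee_rot: [0.452, 0.544, 0.452, -0.544]
force: [0.2, 0.2, -1.2]
grip_width: 0.607
```

```bash
python3 st.py
```

```text
along 131.2 side(tool y) -0.44 z 82.31 F tool xyz [ 1.25  0.17 -0.2 ] T [0.01 0.03 0.02] w 0.607 t 5.88
```

>>> carry_out(
  deltas=[
    [1,0,0,-1.5,0,0,0],
    [1,0,0,-3,0,0,0],
    [1,0,0,-4.5,0,0,0],
    [1,0,0,-6,0,0,0],
    [1,0,0,-7,0,0,0],
  ],
)

```text
time_s: 6.5
eef_pos: [484.5, 43.1, 82.3]
ee_rot: [-0.452, -0.544, -0.452, 0.544]
force: [0.2, 0.5, -0.7]
grip_width: 0.608
```

```bash
python3 st.py
```

```text
along 124.2 side(tool y) -0.44 z 82.28 F tool xyz [ 0.66  0.12 -0.48] T [0.01 0.05 0.05] w 0.608 t 6.5
```

>>> carry_out(
  deltas=[
    [1,0,0,-1.5,0,0,0],
    [1,0,0,-3,0,0,0],
    [1,0,0,-4.5,0,0,0],
    [1,0,0,-6,0,0,0],
    [1,0,0,-7,0,0,0],
  ],
)

```text
time_s: 7.12
eef_pos: [485.8, 49.9, 82.3]
ee_rot: [-0.452, -0.544, -0.452, 0.544]
force: [-0.5, -0.8, -0.2]
grip_width: 0.603
```

```bash
python3 st.py
```

```text
along 117.2 side(tool y) -0.44 z 82.3 F tool xyz [ 0.23 -0.36  0.92] T [-0.01 -0.12 -0.06] w 0.603 t 7.12
```

>>> carry_out(
  deltas=[
    [1,0,0,-1.5,0,0,0],
    [1,0,0,-3,0,0,0],
    [1,0,0,-4.5,0,0,0],
    [1,0,0,-6,0,0,0],
    [1,0,0,-7,0,0,0],
  ],
)

```text
time_s: 7.75
eef_pos: [487.1, 56.8, 82.3]
ee_rot: [-0.452, -0.544, -0.452, 0.544]
force: [-0.4, -0.9, -0.3]
grip_width: 0.605
```

```bash
python3 - <<'E'
import runpy; runpy.run_path("st.py")
from h import *
im=viewer.capture('scene');cv2.imwrite('pics/scene2.png',im[:,:,::-1])
a=cv2.resize(im[100:220,220:320,::-1],None,fx=5,fy=5,interpolation=cv2.INTER_CUBIC)
cv2.imwrite('pics/c5.png',np.clip(a*1.5,0,255).astype('uint8'))
E
```

```text
along 110.2 side(tool y) -0.43 z 82.27 F tool xyz [ 0.29 -0.18  0.92] T [ 0.05 -0.18 -0.02] w 0.605 t 7.75
```

View pics/c5.png

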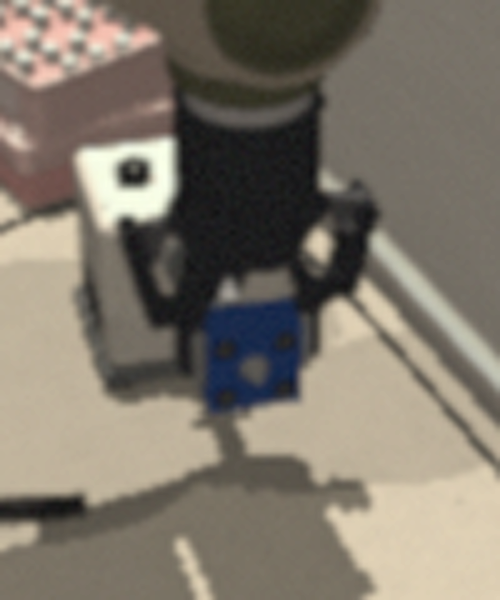

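The shaft shows inside the bore at crop (257,370), so blue is threaded. I'll keep going past the button.

>>> carry_out(
  deltas=[
    [1,0,0,-2,0,0,0],
    [1,0,0,-4,0,0,0],
    [1,0,0,-6,0,0,0],
    [1,0,0,-8,0,0,0],
    [1,0,0,-10,0,0,0],
  ],
)

```text
time_s: 8.43
eef_pos: [488.9, 66.6, 82.2]
ee_rot: [-0.452, -0.544, -0.452, 0.544]
force: [-0.0, -2.2, -1.9]
grip_width: 0.603
```

>>> carry_out(
  deltas=[
    [1,0,0,-2,0,0,0],
    [1,0,0,-4,0,0,0],
    [1,0,0,-6,0,0,0],
    [1,0,0,-8,0,0,0],
    [1,0,0,-10,0,0,0],
  ],
)

```text
time_s: 9.05
eef_pos: [490.6, 76.5, 82.1]
ee_rot: [-0.451, -0.544, -0.452, 0.544]
force: [0.5, -3.3, -6.2]
grip_width: 0.604
```

```bash
python3 st.py
```

```text
along 90.1 side(tool y) -0.61 z 82.08 F tool xyz [6.2  1.1  3.11] T [ 0.02 -0.42 -0.01] w 0.604 t 9.05
```

>>> carry_out(
  deltas=[
    [1,1,0,0,0,0,0],
    [1,1.2,0,-2,0,0,0],
    [1,1.3,0,-4,0,0,0],
    [1,1.4,0,-6,0,0,0],
    [1,1.5,0,-8,0,0,0],
  ],
)

```text
time_s: 9.68
eef_pos: [492.3, 84.4, 80.8]
ee_rot: [0.452, 0.544, 0.452, -0.544]
force: [0.7, 0.5, -1.0]
grip_width: 0.601
```

```bash
python3 st.py
```

```text
along 82.1 side(tool y) -0.4 z 80.83 F tool xyz [ 0.98  0.63 -0.59] T [0.01 0.01 0.01] w 0.601 t 9.68
```

>>> carry_out(
  deltas=[
    [0,0,0,0,0,0,0],
    [-1,0,0,0,0,0,0],
    [-1,0,0,0,0,0,0],
    [-1,0,0,0,0,0,0],
    [-1,0,0,0,0,0,0],
  ],
)

```text
time_s: 10.3
eef_pos: [492.3, 84.2, 80.8]
ee_rot: [0.452, 0.544, 0.452, -0.544]
force: [0.3, 0.1, -0.1]
grip_width: 1.001
```

>>> carry_out(
  deltas=[
    [-1,-15,0,0,0,0,0],
    [-1,-35,0,0,0,0,0],
    [-1,-60,0,0,0,0,0],
    [-1,-75,0,40,0,0,0],
    [-1,-75,0,100,0,0,0],
  ],
)

```text
time_s: 10.92
eef_pos: [474.4, -14.7, 158.0]
ee_rot: [0.453, 0.544, 0.451, -0.543]
force: [0.9, -0.2, -0.3]
grip_width: 1.002
```

```bash
python3 st.py; python3 - <<'E'
from h import *
togo([431,-336,90],np.radians(6.3))
im=viewer.capture('scene');cv2.imwrite('pics/scene3.png',im[:,:,::-1])
im2=viewer.capture('top');cv2.imwrite('pics/top3.png',im2[:,:,::-1])
for n,i,r in(("scene",im,(225,120,320,220)),("top",im2,(170,150,260,220))):
  try:
    m,e=maskc(np.ascontiguousarray(i[:,:,::-1]),r,(100,120,25),(135,255,255)); print(n,m,e)
  except Exception as x: print(n,x)
E
```

```text
along 182.8 side(tool y) -0.0 z 158.01 F tool xyz [0.26 0.88 0.06] T [-0.03  0.02  0.02] w 1.002 t 10.93
shift [ 68.2  15.4 323.9] turns [-16.77   0.05  -0.22] [ 1.6323e+02 -3.2000e-01 -7.0000e-02] | tcp [474.4 -14.7 158. ] F [ 0.86 -0.22 -0.25] w 1.002 t 10.93 q6 -0.1
scene [267.47318612 164.57413249] (np.int64(259), np.int64(276), np.int64(155), np.int64(175))
top max() iterable argument is empty
```

>>> carry_out(
  deltas=[
    [-1,0,3,60,-4,0,0],
    [-1,0,6,120,-8,0,0],
    [-1,10,9,180,-12,0,0],
    [-1,25,12,240,-16.8,0,0],
    [-1,50,15.4,300,-16.8,0,0],
  ],
)

```text
time_s: 11.65
eef_pos: [434.2, -311.5, 107.8]
ee_rot: [0.527, 0.472, 0.525, -0.472]
force: [1.0, 0.4, -0.2]
grip_width: 1.002
```

```bash
python3 - <<'E'
from h import *
togo([431,-336,11],np.radians(6.3))
E
```

```text
shift [96.8 -6.  23.8] turns [-0.08  0.12 -0.1 ] [ 1.7992e+02 -1.6000e-01 -1.9000e-01] | tcp [ 434.2 -311.5  107.8] F [ 0.95  0.38 -0.16] w 1.002 t 11.65 q6 -0.95
```

>>> carry_out(
  deltas=[
    [-1,20,-6,24,0,0,0],
    [-1,45,-6,24,0,0,0],
    [-1,75,-6,24,0,0,0],
    [-1,95.5,-6,24,0,0,0],
    [-1,95.5,-6,24,0,0,0],
  ],
  newtons=40,
)

```text
time_s: 12.28
eef_pos: [430.6, -333.2, 10.9]
ee_rot: [0.526, 0.472, 0.527, -0.472]
force: [-0.1, -0.6, 0.8]
grip_width: 0.995
```

>>> carry_out(
  deltas=[
    [0.1,0,0,0,0,0,0],
    [0.5,0,0,0,0,0,0],
    [1,0,0,0,0,0,0],
    [1,0,0,0,0,0,0],
    [1,0,0,0,0,0,0],
  ],
)

```text
time_s: 12.9
eef_pos: [431.2, -334.4, 12.6]
ee_rot: [0.527, 0.472, 0.525, -0.472]
force: [-0.1, 1.4, 6.4]
grip_width: 0.601
```

>>> carry_out(
  deltas=[
    [1,-20,0,0,0,0,0],
    [1,-50,0,0,0,0,0],
    [1,-85,0,-30,5,0,0],
    [1,-85,0,-80,10,0,0],
    [1,-85,0,-140,16.8,0,0],
  ],
)

```text
time_s: 13.52
eef_pos: [415.3, -193.7, 97.0]
ee_rot: [0.451, 0.545, 0.45, -0.545]
force: [1.1, -0.0, -1.0]
grip_width: 0.601
```

```bash
python3 - <<'E'
from h import *
togo([474.6,-10.5,82.2],np.radians(79.4-90))
E
```

```text
shift [  14.7   23.5 -191.1] turns [-0.31  0.04 -0.09] [ 1.7969e+02 -1.3000e-01 -6.0000e-02] | tcp [ 415.3 -193.7   97. ] F [ 1.15 -0.   -1.03] w 0.601 t 13.53 q6 -0.5
```

>>> carry_out(
  deltas=[
    [1,3,6,-50,-0.3,0,0],
    [1,6,12,-100,-0.3,0,0],
    [1,12.6,23.5,-150,-0.3,0,0],
    [1,12.6,23.5,-190,-0.3,0,0],
    [1,12.6,23.5,-215,-0.3,0,0],
  ],
  newtons=30,
)

```text
time_s: 14.15
eef_pos: [478.4, 14.1, 84.0]
ee_rot: [0.453, 0.543, 0.453, -0.543]
force: [0.6, -0.4, -0.7]
grip_width: 0.603
```

```bash
python3 st.py
```

```text
along 153.8 side(tool y) -2.18 z 83.96 F tool xyz [0.69 0.64 0.31] T [-0.01 -0.03  0.04] w 0.603 t 14.15
```

>>> carry_out(
  deltas=[
    [1,-0.2,1.7,0,0,0,0],
    [1,-0.2,1.7,-3,0,0,0],
    [1,-0.2,1.7,-6,0,0,0],
    [1,-0.2,1.7,-9,0,0,0],
    [1,-0.2,1.7,-12,0,0,0],
  ],
)

```text
time_s: 14.78
eef_pos: [482.1, 23.7, 83.9]
ee_rot: [-0.453, -0.543, -0.453, 0.543]
force: [-0.1, -0.0, -0.9]
grip_width: 0.6
```

```bash
python3 st.py
```

```text
along 143.7 side(tool y) 0.08 z 83.9 F tool xyz [ 0.88 -0.09  0.04] T [-0.06 -0.03 -0.02] w 0.6 t 14.78
```

>>> carry_out(
  deltas=[
    [1,-0.4,-0.4,-2,0,0,0],
    [1,-0.4,-0.4,-4,0,0,0],
    [1,-0.4,-0.4,-6,0,0,0],
    [1,-0.4,-0.4,-8,0,0,0],
    [1,-0.4,-0.4,-10,0,0,0],
  ],
)

```text
time_s: 15.4
eef_pos: [483.5, 33.8, 84.3]
ee_rot: [-0.453, -0.543, -0.453, 0.543]
force: [0.6, 0.8, -1.1]
grip_width: 0.601
```

>>> carry_out(
  deltas=[
    [1,0,0,-2,0,0,0],
    [1,0,0,-4,0,0,0],
    [1,0,0,-6,0,0,0],
    [1,0,0,-8,0,0,0],
    [1,0,0,-9,0,0,0],
  ],
)

```text
time_s: 16.02
eef_pos: [485.0, 42.7, 84.2]
ee_rot: [-0.453, -0.543, -0.453, 0.543]
force: [0.1, 0.7, -1.6]
grip_width: 0.604
```

```bash
python3 st.py
```

```text
along 124.5 side(tool y) -0.56 z 84.22 F tool xyz [ 1.62 -0.05 -0.69] T [ 0.01 -0.05 -0.07] w 0.604 t 16.02
```

>>> carry_out(
  deltas=[
    [1,0,0,-2,0,0,0],
    [1,0,0,-4,0,0,0],
    [1,0.1,0,-6,0,0,0],
    [1,0.2,0,-8,0,0,0],
    [1,0.3,0,-10,0,0,0],
  ],
)

```text
time_s: 16.65
eef_pos: [487.0, 52.6, 84.0]
ee_rot: [0.453, 0.543, 0.453, -0.543]
force: [-1.3, -2.2, 0.0]
grip_width: 0.605
```

>>> carry_out(
  deltas=[
    [1,0,0,-2,0,0,0],
    [1,0.1,0,-4,0,0,0],
    [1,0.2,0,-6,0,0,0],
    [1,0.3,0,-8,0,0,0],
    [1,0.4,0,-10,0,0,0],
  ],
)

```text
time_s: 17.27
eef_pos: [488.9, 62.3, 83.7]
ee_rot: [0.453, 0.543, 0.453, -0.543]
force: [-0.7, -1.5, 1.5]
grip_width: 0.607
```

```bash
python3 st.py
```

```text
along 104.5 side(tool y) -0.28 z 83.72 F tool xyz [-1.46 -0.41  1.63] T [ 0.02 -0.25 -0.13] w 0.607 t 17.27
```

>>> carry_out(
  deltas=[
    [1,0,0,-2,0,0,0],
    [1,0.1,0,-4,0,0,0],
    [1,0.2,0,-6,0,0,0],
    [1,0.2,0,-8,0,0,0],
    [1,0.2,0,-10,0,0,0],
  ],
)

```text
time_s: 17.9
eef_pos: [490.5, 72.2, 83.4]
ee_rot: [0.453, 0.543, 0.453, -0.543]
force: [-0.4, -1.0, 1.1]
grip_width: 0.605
```

>>> carry_out(
  deltas=[
    [1,0,0,-2,0,0,0],
    [1,0.1,0,-4,0,0,0],
    [1,0.2,0,-6,0,0,0],
    [1,0.2,0,-8,0,0,0],
    [1,0.2,0,-8,0,0,0],
  ],
)

```text
time_s: 18.52
eef_pos: [491.9, 80.1, 83.1]
ee_rot: [-0.453, -0.543, -0.453, 0.543]
force: [0.2, -0.6, -0.9]
grip_width: 0.602
```

```bash
python3 st.py
```

```text
along 86.4 side(tool y) -0.51 z 83.13 F tool xyz [0.87 0.29 0.53] T [-0.02 -0.01 -0.03] w 0.602 t 18.52
```

>>> carry_out(
  deltas=[
    [1,0,0,-2,0,0,0],
    [1,0.1,0,-4,0,0,0],
    [0,0.1,0,-4,0,0,0],
    [-1,0.1,0,-4,0,0,0],
    [-1,0.1,0,-4,0,0,0],
  ],
)

```text
time_s: 19.15
eef_pos: [492.7, 83.8, 83.2]
ee_rot: [0.453, 0.543, 0.453, -0.543]
force: [-0.8, 0.6, -0.2]
grip_width: 0.988
```

>>> carry_out(
  deltas=[
    [-1,0,0,0,0,0,0],
    [-1,-20,0,0,0,0,0],
    [-1,-45,0,0,0,0,0],
    [-1,-75,0,20,0,0,0],
    [-1,-75,0,80,0,0,0],
  ],
)

```text
time_s: 19.77
eef_pos: [479.3, 5.3, 160.1]
ee_rot: [0.455, 0.543, 0.453, -0.541]
force: [0.4, -0.3, -1.0]
grip_width: 1.0
```

>>> carry_out(
  deltas=[
    [-1,0,0,55,0,0,0],
    [-1,0,0,110,0,0,0],
    [-1,0,0,150,0,0,0],
    [-1,0,0,170,0,0,0],
    [-1,0,0,170,0,0,0],
  ],
)

```text
time_s: 20.4
eef_pos: [447.6, -163.0, 158.1]
ee_rot: [0.452, 0.543, 0.452, -0.543]
force: [0.3, -0.0, 0.5]
grip_width: 0.997
```

```bash
python3 - <<'E'
from h import *
togo([447,-235,90],np.radians(-6.5))
im=viewer.capture('scene');cv2.imwrite('pics/scene4.png',im[:,:,::-1])
im2=viewer.capture('top');cv2.imwrite('pics/top4.png',im2[:,:,::-1])
a=cv2.resize(im[110:200,225:305,::-1],None,fx=5,fy=5,interpolation=cv2.INTER_CUBIC)
b=cv2.resize(im2[155:245,165:245,::-1],None,fx=5,fy=5,interpolation=cv2.INTER_CUBIC)
cv2.imwrite('pics/c6.png',np.clip(np.hstack([a,b])*1.2,0,255).astype('uint8'))
E
```

```text
shift [68.1 12.5 70.9] turns [-3.95  0.   -0.  ] [176.05  -0.    -0.  ] | tcp [ 447.6 -163.   158.1] F [ 0.26 -0.04  0.45] w 0.997 t 20.4 q6 -0.41
```

View pics/c6.png

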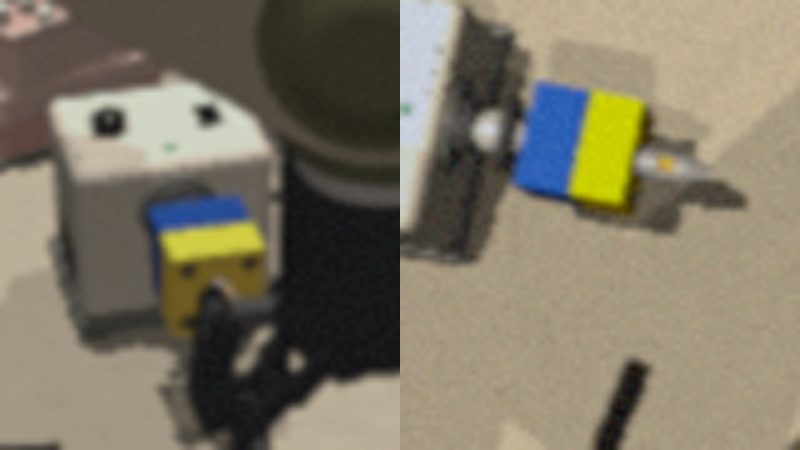

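Blue and yellow sit stacked on the shaft in the top crop, blue at (548,140) and yellow at (608,146). The button is clear in front of yellow at (668,162). Now the cap.

>>> carry_out(
  deltas=[
    [-1,20,12.5,60,-4,0,0],
    [-1,60,12.5,72,-4,0,0],
    [-1,85,12.5,72,-4,0,0],
    [-1,85,12.5,72,-4,0,0],
    [-1,85,12.5,72,-4,0,0],
  ],
  newtons=50,
)

```text
time_s: 21.12
eef_pos: [447.9, -234.8, 74.2]
ee_rot: [0.473, 0.527, 0.471, -0.526]
force: [-0.1, -0.4, -0.0]
grip_width: 1.002
```

```bash
python3 - <<'E'
from h import *
togo([447,-236,7],np.radians(-6.5))
im=viewer.capture('scene');cv2.imwrite('pics/scene5.png',im[:,:,::-1])
t0=cv2.imread("pics/top0.png")
for n,i,roi in(("scene",cv2.imread("pics/scene0.png"),(295,255,325,285)),("top",t0,(320,190,345,222))):
  m,e=maskc(i,roi,(0,150,40),(6,255,255)); h,hh=hullc(n,boxpts(np.array([447.4,-234.5,20]),83.5,(26,40,40))); print(n,m.round(2),h.round(2),(m-h).round(2))
E
```

```text
shift [67.2 -0.9  1.2] turns [ 0.24  0.05 -0.08] [-1.7976e+02  1.2000e-01  8.0000e-02] | tcp [ 447.9 -234.8   74.2] F [-0.12 -0.44 -0.02] w 1.002 t 21.12 q6 -0.61
scene [308.68 269.48] [307.21 269.03] [1.47 0.44]
top [331.28 205.99] [330.83 206.81] [ 0.45 -0.82]
```

>>> carry_out(
  deltas=[
    [-1,25,-0.9,1.2,0,0,0],
    [-1,50,-0.9,1.2,0,0,0],
    [-1,67,-0.9,1.2,0,0,0],
    [-0.3,67,-0.9,1.2,0,0,0],
    [0,67,-0.9,1.2,0,0,0],
  ],
)

```text
time_s: 21.8
eef_pos: [446.8, -236.6, 7.3]
ee_rot: [0.472, 0.527, 0.471, -0.527]
force: [0.8, 1.3, 0.1]
grip_width: 0.601
```

>>> carry_out(
  deltas=[
    [0.5,0,0,0,0,0,0],
    [1,0,0,0,0,0,0],
    [1,0,0,0,0,0,0],
    [1,0,0,0,0,0,0],
    [1,0,0,0,0,0,0],
  ],
)

```text
time_s: 22.42
eef_pos: [446.9, -236.8, 7.4]
ee_rot: [0.473, 0.527, 0.471, -0.527]
force: [0.7, 0.7, 7.5]
grip_width: 0.458
```

```bash
python3 - <<'E'
from h import *
togo([474.6,-20,85],np.radians(79.4-90))
E
```

```text
shift [ -77.9    3.8 -218.4] turns [ 4.28  0.08 -0.12] [-1.7572e+02  1.9000e-01  1.2000e-01] | tcp [ 446.9 -236.8    7.4] F [0.74 0.74 7.54] w 0.458 t 22.43 q6 -0.61
```

>>> carry_out(
  deltas=[
    [1,-20,0,0,0,0,0],
    [1,-50,0,-30,1,0,0],
    [1,-78,0,-85,2,0,0],
    [1,-78,1,-140,3,0,0],
    [1,-78,2,-195,4.3,0,0],
  ],
)

```text
time_s: 23.05
eef_pos: [469.9, -41.1, 85.0]
ee_rot: [0.452, 0.545, 0.451, -0.544]
force: [0.9, -0.1, -0.2]
grip_width: 0.46
```

```bash
python3 st.py;  python3 - <<'E'
from h import *
togo([474.6,-20,85],np.radians(79.4-90))
E
```

```text
along 209.6 side(tool y) 0.94 z 85.04 F tool xyz [ 0.16  0.86 -0.1 ] T [-0.   -0.03  0.03] w 0.46 t 23.05
shift [  0.    0.7 -21.6] turns [-0.09  0.02 -0.11] [ 1.7991e+02 -1.7000e-01 -2.0000e-02] | tcp [469.9 -41.1  85. ] F [ 0.87 -0.06 -0.16] w 0.46 t 23.05 q6 -0.15
```

>>> carry_out(
  deltas=[
    [1,0,-1.3,-15,0,0,0],
    [1,0,-1.3,-30,0,0,0],
    [1,0,-1.3,-45,0,0,0],
    [1,0,-1.3,-55,0,0,0],
    [1,0,-1.3,-58,0,0,0],
  ],
)

```text
time_s: 23.68
eef_pos: [479.2, 14.8, 84.0]
ee_rot: [-0.452, -0.544, -0.452, 0.544]
force: [-0.2, -0.4, 0.3]
grip_width: 0.459
```

```bash
python3 st.py
```

```text
along 153.0 side(tool y) -0.48 z 84.04 F tool xyz [-0.31 -0.16  0.47] T [ 0.03 -0.01  0.06] w 0.459 t 23.68
```

>>> carry_out(
  deltas=[
    [1,-1,0,-2,0,0,0],
    [1,-1,0,-4,0,0,0],
    [1,-1,0,-6,0,0,0],
    [1,-1,0,-8,0,0,0],
    [1,-1,0,-10,0,0,0],
  ],
)

```text
time_s: 24.3
eef_pos: [480.9, 24.5, 85.1]
ee_rot: [-0.452, -0.544, -0.452, 0.544]
force: [-0.1, 0.2, 0.0]
grip_width: 0.463
```

>>> carry_out(
  deltas=[
    [1,0,0,-2,0,0,0],
    [1,0,0,-4,0,0,0],
    [1,0,0,-6,0,0,0],
    [1,0,0,-8,0,0,0],
    [1,0,0,-10,0,0,0],
  ],
)

```text
time_s: 24.92
eef_pos: [482.8, 34.4, 85.1]
ee_rot: [-0.452, -0.544, -0.452, 0.544]
force: [0.0, -0.0, -0.1]
grip_width: 0.461
```

```bash
python3 st.py
```

```text
along 133.0 side(tool y) -0.58 z 85.06 F tool xyz [0.12 0.03 0.04] T [-0.01  0.01  0.02] w 0.461 t 24.93
```

>>> carry_out(
  deltas=[
    [1,0,0,-2,0,0,0],
    [1,0,0,-4,0,0,0],
    [1,0.1,0,-6,0,0,0],
    [1,0.2,0,-8,0,0,0],
    [1,0.3,0,-10,0,0,0],
  ],
)

```text
time_s: 25.55
eef_pos: [484.7, 44.1, 84.9]
ee_rot: [0.452, 0.544, 0.451, -0.544]
force: [0.6, -1.0, -0.3]
grip_width: 0.466
```

>>> carry_out(
  deltas=[
    [1,0,0,-2,0,0,0],
    [1,0.1,0,-4,0,0,0],
    [1,0.2,0,-6,0,0,0],
    [1,0.3,0,-8,0,0,0],
    [1,0.3,0,-9,0,0,0],
  ],
)

```text
time_s: 26.18
eef_pos: [486.3, 53.0, 84.5]
ee_rot: [0.452, 0.544, 0.452, -0.544]
force: [-0.1, -0.5, 2.6]
grip_width: 0.46
```

```bash
python3 st.py
```

```text
along 114.0 side(tool y) -0.55 z 84.49 F tool xyz [-2.59 -0.04  0.51] T [ 0.03 -0.2   0.04] w 0.46 t 26.18
```

>>> carry_out(
  deltas=[
    [1,0,0,-2,0,0,0],
    [1,0.1,0,-4,0,0,0],
    [1,0.2,0,-6,0,0,0],
    [1,0.2,0,-8,0,0,0],
    [1,0.2,0,-10,0,0,0],
  ],
)

```text
time_s: 26.8
eef_pos: [488.1, 62.9, 84.3]
ee_rot: [-0.452, -0.544, -0.452, 0.544]
force: [0.6, -1.6, 1.7]
grip_width: 0.458
```

```bash
python3 st.py
```

```text
along 104.1 side(tool y) -0.56 z 84.26 F tool xyz [-1.73  0.93  1.49] T [-0.06 -0.23 -0.  ] w 0.458 t 26.8
```

Now I press slowly, 1 mm per row (8 mm/s).

>>> carry_out(
  deltas=[
    [1,0,0,-1,0,0,0],
    [1,0,0,-2,0,0,0],
    [1,0.1,0,-3,0,0,0],
    [1,0.1,0,-4,0,0,0],
    [1,0.1,0,-5,0,0,0],
  ],
)

```text
time_s: 27.42
eef_pos: [489.0, 67.0, 84.2]
ee_rot: [-0.452, -0.544, -0.451, 0.544]
force: [-2.0, -7.5, 3.2]
grip_width: 0.465
```

```bash
python3 st.py
```

```text
along 99.8 side(tool y) -0.53 z 84.25 F tool xyz [-3.23 -0.56  7.77] T [ 0.02 -1.24 -0.08] w 0.465 t 27.43
```

>>> carry_out(
  deltas=[
    [1,0,0,-0.6,0,0,0],
    [1,0,0,-1.2,0,0,0],
    [1,0,0,-1.8,0,0,0],
    [1,0,0,-2.4,0,0,0],
    [1,0,0,-2.4,0,0,0],
  ],
)

```text
time_s: 28.05
eef_pos: [489.4, 69.5, 84.2]
ee_rot: [-0.452, -0.544, -0.451, 0.544]
force: [-1.0, -6.0, 2.1]
grip_width: 0.461
```

```bash
python3 st.py
```

```text
along 97.3 side(tool y) -0.54 z 84.18 F tool xyz [-2.09  0.14  6.09] T [ 0.04 -1.11  0.01] w 0.461 t 28.05
```

>>> carry_out(
  deltas=[
    [1,0,0,-0.6,0,0,0],
    [1,0,0,-1.2,0,0,0],
    [1,0,0,-1.8,0,0,0],
    [1,0,0,-2,0,0,0],
    [1,0,0,-2,0,0,0],
  ],
)

```text
time_s: 28.68
eef_pos: [489.7, 71.1, 84.2]
ee_rot: [-0.452, -0.544, -0.451, 0.545]
force: [-1.4, -8.5, 1.9]
grip_width: 0.464
```

```bash
python3 st.py
```

```text
along 95.7 side(tool y) -0.5 z 84.19 F tool xyz [-1.85  0.23  8.65] T [ 0.03 -1.36  0.  ] w 0.464 t 28.68
```

>>> carry_out(
  deltas=[
    [1,0,0,-0.5,0,0,0],
    [1,0,0,-1,0,0,0],
    [1,0,0,-1.3,0,0,0],
    [1,0,0,-1.3,0,0,0],
    [1,0,0,-1.3,0,0,0],
  ],
)

```text
time_s: 29.3
eef_pos: [490.0, 72.2, 84.2]
ee_rot: [-0.452, -0.544, -0.451, 0.545]
force: [-1.6, -8.2, 1.8]
grip_width: 0.459
```

```bash
python3 st.py
```

```text
along 94.5 side(tool y) -0.49 z 84.18 F tool xyz [-1.81 -0.07  8.33] T [ 0.06 -1.54 -0.01] w 0.459 t 29.3
```

>>> carry_out(
  deltas=[
    [1,0,0,-0.5,0,0,0],
    [1,0,0,-1,0,0,0],
    [1,0,0,-1.2,0,0,0],
    [1,0,0,-1.2,0,0,0],
    [1,0,0,-1.2,0,0,0],
  ],
)

```text
time_s: 29.92
eef_pos: [490.1, 73.3, 84.2]
ee_rot: [-0.452, -0.543, -0.451, 0.545]
force: [-2.5, -10.5, 2.0]
grip_width: 0.457
```

```bash
python3 st.py
```

```text
along 93.4 side(tool y) -0.5 z 84.17 F tool xyz [-2.   -0.57 10.75] T [ 0.02 -1.69 -0.03] w 0.457 t 29.93
```

>>> carry_out(
  deltas=[
    [1,0,0,-0.5,0,0,0],
    [1,0,0,-1,0,0,0],
    [1,0,0,-1.2,0,0,0],
    [1,0,0,-1.2,0,0,0],
    [1,0,0,-1.2,0,0,0],
  ],
)

```text
time_s: 30.55
eef_pos: [490.3, 74.4, 84.1]
ee_rot: [-0.452, -0.543, -0.451, 0.545]
force: [-2.5, -12.0, 3.3]
grip_width: 0.462
```

```bash
python3 - <<'E'
import runpy; runpy.run_path("st.py")
from h import *
im=viewer.capture('scene');cv2.imwrite('pics/scene6.png',im[:,:,::-1])
a=cv2.resize(im[120:200,235:305,::-1],None,fx=7,fy=7,interpolation=cv2.INTER_CUBIC)
cv2.imwrite('pics/c7.png',np.clip(a*1.6,0,255).astype('uint8'))
E
```

```text
along 92.3 side(tool y) -0.53 z 84.15 F tool xyz [-3.25 -0.27 12.22] T [ 0.03 -1.81 -0.03] w 0.462 t 30.55
```

View pics/c7.png

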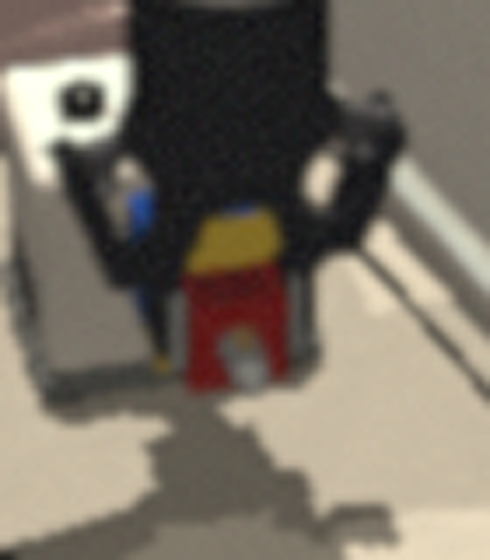

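The cap is on, with the brass button showing at the edge of the bore at crop (240,338). I'll back off gently to test the lock.

>>> carry_out(
  deltas=[
    [1,0,0,0.5,0,0,0],
    [1,0,0,1,0,0,0],
    [1,0,0,1.5,0,0,0],
    [1,0,0,2,0,0,0],
    [1,0,0,2,0,0,0],
  ],
)

```text
time_s: 31.22
eef_pos: [490.0, 72.9, 84.1]
ee_rot: [-0.452, -0.544, -0.451, 0.545]
force: [-2.5, -6.7, 1.7]
grip_width: 0.459
```

```bash
python3 st.py
```

```text
along 93.8 side(tool y) -0.53 z 84.14 F tool xyz [-1.65 -1.24  7.1 ] T [ 0.06 -1.27  0.  ] w 0.459 t 31.23
```

>>> carry_out(
  deltas=[
    [1,0,0,0.5,0,0,0],
    [1,0,0,1,0,0,0],
    [1,0,0,1.5,0,0,0],
    [1,0,0,2,0,0,0],
    [1,0,0,2,0,0,0],
  ],
)

```text
time_s: 31.85
eef_pos: [489.7, 71.1, 84.2]
ee_rot: [-0.452, -0.544, -0.451, 0.544]
force: [-1.0, -5.6, 1.7]
grip_width: 0.461
```

```bash
python3 st.py
```

```text
along 95.6 side(tool y) -0.52 z 84.16 F tool xyz [-1.67 -0.01  5.66] T [ 0.09 -0.99  0.03] w 0.461 t 31.85
```

>>> carry_out(
  deltas=[
    [1,0,0,0.5,0,0,0],
    [1,0,0,1,0,0,0],
    [1,0,0,1.5,0,0,0],
    [1,0,0,1.5,0,0,0],
    [1,0,0,1.5,0,0,0],
  ],
)

```text
time_s: 32.48
eef_pos: [489.5, 70.0, 84.2]
ee_rot: [-0.452, -0.544, -0.451, 0.544]
force: [-1.5, -6.1, 0.5]
grip_width: 0.461
```

```bash
python3 st.py
```

```text
along 96.8 side(tool y) -0.55 z 84.17 F tool xyz [-0.51 -0.31  6.27] T [ 0.04 -0.99  0.05] w 0.461 t 32.48
```

>>> carry_out(
  deltas=[
    [1,0,0,0.5,0,0,0],
    [1,0,0,1,0,0,0],
    [1,0,0,1.5,0,0,0],
    [1,0,0,1.5,0,0,0],
    [1,0,0,1.5,0,0,0],
  ],
)

```text
time_s: 33.1
eef_pos: [489.3, 69.1, 84.2]
ee_rot: [0.451, 0.544, 0.452, -0.544]
force: [1.5, 2.5, -0.4]
grip_width: 0.456
```

```bash
python3 st.py
```

```text
along 97.7 side(tool y) -0.57 z 84.18 F tool xyz [ 0.37  1.06 -2.72] T [0.01 0.31 0.08] w 0.456 t 33.1
```

The force flipped from +6.3 to −2.7 N within 1 mm, so the cap is locked against the button. I'll ease off and release.

>>> carry_out(
  deltas=[
    [1,0,0,-0.4,0,0,0],
    [0.2,0,0,-0.4,0,0,0],
    [-0.5,0,0,-0.4,0,0,0],
    [-1,0,0,-0.4,0,0,0],
    [-1,0,0,-0.4,0,0,0],
  ],
)

```text
time_s: 33.72
eef_pos: [489.2, 69.1, 84.2]
ee_rot: [-0.452, -0.544, -0.452, 0.544]
force: [0.3, -0.4, 0.1]
grip_width: 0.999
```

>>> carry_out(
  deltas=[
    [-1,-15,0,0,0,0,0],
    [-1,-40,0,0,0,0,0],
    [-1,-75,0,20,0,0,0],
    [-1,-75,0,80,0,0,0],
    [-1,-75,0,140,0,0,0],
  ],
)

```text
time_s: 34.35
eef_pos: [463.3, -69.9, 160.7]
ee_rot: [0.453, 0.544, 0.451, -0.543]
force: [1.3, -0.2, -1.2]
grip_width: 0.998
```

>>> carry_out(
  deltas=[
    [-1,0,-30,50,0,0,0],
    [-1,0,-60,100,0,0,0],
    [-1,0,-80,130,0,0,0],
    [-1,0,-80,130,0,0,0],
    [-1,0,-80,130,0,0,0],
  ],
)

```text
time_s: 34.98
eef_pos: [361.3, -181.3, 159.8]
ee_rot: [0.452, 0.544, 0.451, -0.544]
force: [-0.3, 1.4, 0.4]
grip_width: 1.003
```

```bash
python3 - <<'E'
from h import *
im=viewer.capture('scene');cv2.imwrite('pics/scene7.png',im[:,:,::-1])
im2=viewer.capture('top');cv2.imwrite('pics/top7.png',im2[:,:,::-1])
a=cv2.resize(im[110:200,225:305,::-1],None,fx=5,fy=5,interpolation=cv2.INTER_CUBIC)
b=cv2.resize(im2[155:245,165:245,::-1],None,fx=5,fy=5,interpolation=cv2.INTER_CUBIC)
cv2.imwrite('pics/c8.png',np.clip(np.hstack([a,b])*1.2,0,255).astype('uint8'))
t0=cv2.imread('pics/top0.png'); df=cv2.absdiff(t0,im2[:,:,::-1]).max(2)[130:175,290:460]; print("bystander diff px",(df>40).sum())
E
```

```text
bystander diff px 0
```

View pics/c8.png

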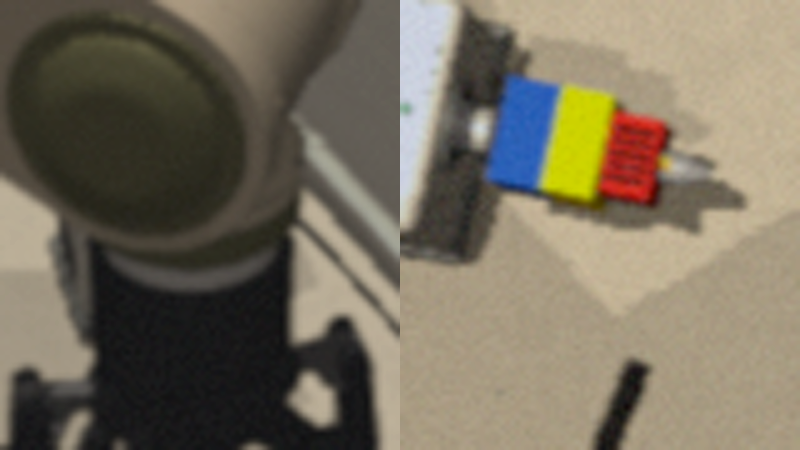

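The top crop shows blue (525,132), yellow (578,143) and the red cap (633,157) closed up, with the button just in front at (664,160). I'll check the distances and hand in.

```bash
python3 - <<'E'
from h import *
f=lambda p:(np.array(p)+.5)/5-.5+np.array([165,155])
a=np.radians(79.4); d=np.array([np.cos(a),np.sin(a),0]); root=np.array([483.4,34.3,95])+133*d
for n,p,z in(("blue",(525,132),121.5),("yellow",(578,143),122),("cap",(633,157),117)):
    r=cast("top",f([p[0]-400,p[1]]),z)[0]-root; print(n,"along",round(-r@d,1),"side",round(r@np.array([d[1],-d[0],0]),1))
print(order.finish_job())
E
```

```text
blue along 44.6 side -1.3
yellow along 70.8 side -1.7
cap along 97.5 side -2.7
the job is handed in; nothing more can be done
None
```

The blue block, the middle-sized yellow block and the red end cap are on the rotator shaft in that order. The cap is locked behind the snap button. I handed the job in after about 35 s of the 72 s allowed; it gave no verdict.

- **Lock:** on backing off, the push on the cap went from +6.3 N to −2.7 N within 1 mm, so the button is holding it.
- **Forces:** the highest rotator push I read was about 13 N, against the 25 N limit. I only saw the force at the end of each move, so short peaks in between are not ruled out.
- **Final picture:** the three parts are closed up, with the button showing in front of the cap. Nothing changed around the bottles and beaker, and the gripper is well clear.
- **Distances that disagree:** the centres measured 44.6, 70.8 and 97.5 mm from the drive box face, against nominal 42, 68 and 93.5 mm. The cap's 97.5 mm sits right at the edge of its ±4 mm limit.
    - All three read about 2.6–4 mm long. I put this mostly down to my estimate of the shaft root, hand-read pixels and the 2 mm calibration, because the spacing matches and the lock held.
- **Not checked:** I did not measure the plate's position or the parts' final height directly. The scene camera was blocked by the arm in the last picture.

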